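Tuck the plate carrier under the free bay's leaf and hold it flat

TASK

Take the plate carrier with the blue grip bar from the bench and slide its front edge (the end away from the bar) under the hinged steel leaf of whichever bay of the green reading stage is empty, straight and all the way home to the stop, without lifting the leaf. Then keep it pressed flat and firmly (about 10 newtons, not straining) on the stage bed, and finish while still holding it pressed. Leave the grey-barred carrier in the other bay and everything else on the bench alone.

Things in the scene. Friction and masses are not known exactly. Their poses are not given: they have to be found in the camera images.
- carrier_grip (a point): centre of the blue bar (40 mm long x, 14 wide y, 30 tall z) on the carrier to tuck, 19 mm above the carrier's underside. Rigid, about 140 g: an aluminium plate 110 mm long, 60 wide, 4 thick, white coat on its front half, bar standing on its rear half. x points to the front edge, 85 mm ahead of this point; rear edge 25 mm behind; z up. Starts flat on the bench
- carrier_nose (a point): middle of the carrier's front edge, at the underside of the plate; same axes as carrier_grip
- bay_left (a point): left (+y) bay: midpoint of the foot of its dark stop block, on the bed surface 16 mm above the bench. x: level, the way a plate is pushed in, away from the robot to the stop; y left along the stop; z up. Bay 84 mm wide, stop 7 mm high. The steel leaf laps over the bed from the stop to its lip at x = -35 mm; open bed before it down to x = -175 mm
- bay_right (a point): right (-y) bay: midpoint of the foot of its dark stop block, on the bed surface 16 mm above the bench. x: level, the way a plate is pushed in, away from the robot to the stop; y left along the stop; z up. Bay 84 mm wide, stop 7 mm high. The steel leaf laps over the bed from the stop to its lip at x = -35 mm; open bed before it down to x = -175 mm
- leaf_left (a joint): lift of the left bay's leaf, rad: 0 at rest, lying down; grows as its lip rises. Steel, 80 mm wide, 3 mm thick, orange line along the lip, which is 44 mm from the hinge. Its underside rests 7 mm above the bed, clear of a 4 mm plate lying there; about 1 N at the lip lifts it
- leaf_right (a joint): the same for the right bay's leaf
- stage: the green reading stage, fixed to the bench: 210 mm deep (x), 250 mm wide (y), 16 mm thick bed; origin under its centre, x away from the robot, towards the leaves. The bays' middle lines are at y = +60 and -60 mm. Rigid; nothing on it rises over 14 mm above the bed but the carriers' bars
- read_carrier_grip (a point): centre of the grey grip bar of a second carrier of the same shape, loose, already tucked in one of the bays; so this tells which bay is occupied; the free bay has only a thin yellow liner card on its bed. Its plate ends 3 mm short of the stop
- amber_bottle: brown glass bottle, 64 mm across, 140 mm tall; loose bystander, origin at the centre of its underside
- white_jar: small white jar with blue lid, 52 mm across, 55 mm tall; loose bystander, origin at the centre of its underside
- mortar: white porcelain bowl, 100 mm across, 55 mm tall; loose bystander, origin at the centre of its underside
- beaker: clear glass beaker, 66 mm across, 85 mm tall; loose bystander, origin at the centre of its underside
- stopper: red rubber stopper, 30 mm across, 28 mm tall; loose bystander, origin at the centre of its underside
- dish: flat terracotta-coloured disc, 60 mm across, 12 mm tall; loose bystander, origin at the centre of its underside
Not all that is in view belongs to the job. What is shaped like the part that bears carrier_grip but red is not meant.

How it is judged:
By the outcome, as a careful person would: the job done as asked, in the order asked, and still so for the second after the job is handed in, while the arm keeps its last pose, push and grip.
It also fails if it takes over 38 s, if anything falls off the work surface, if the arm or the gripper's body presses on something with over 40 N, if the wrist force passes 120 N, or if a joint passes its speed limit or range.

ROBOT

A 7-joint arm with a two-finger parallel gripper is mounted at the origin on the work surface. World frame = base frame: x ahead of the robot, y to its left, z up, the work surface at z = 0. Lengths are in m, angles in rad, forces in N, time in s.
With the tool pointing down it reaches from about 0.4 to 0.85 m from the base axis. Payload 10.4 kg.
Tool frame: the origin (TCP) lies on the centre line of the jaws, within the pads' length; the fingertips stand 17 mm ahead of it and the grasp point (between the pads) lies 2 mm behind it; z points along the fingers, y is the line along which they close (so a half turn about z gives the same grasp; the last joint's range is limited). The gripper opens to 85 mm and grips with 20 to 120 N. Pads are 22 mm wide; open, the fingers measure 114 mm over their backs; the gripper's body (76 mm by 85 mm) begins 54 mm behind the grasp point. The pads swing forward as they close: fully open they stand 13 mm farther back than shut.
Start: joints at [-1.313, 0.332, -0.065, 1.46, 0.022, 1.35, -0.088], TCP at [0.173, 0.601, 0.248] pointing down, gripper open.
Joint ranges: [-2.6, 2.6], [-0.5, 2.12], [-1.47, 1.34], [0.16, 2.42], [-1.27, 4.41], [0.06, 2.06], [-2.6, 2.6]. Speed limits (rad/s): [2.22, 2.22, 2.79, 2.79, 3.14, 3.14, 3.14].

INTERFACE

Orientations are given as a unit quaternion [x, y, z, w].
In Python, from workcell import sensors, imaging, order, spotter gives the robot as it stands. The module is installed in compiled form; this text tells all that it offers.
- The arm moves only by the shell command python3 -m inch 'ROWS' [FORCE]. ROWS is JSON, a list that holds one entry, the list of rows, each a list of 7 numbers: the shift along the tool's x, y, z in m, then the turn, a rotation vector about the tool's x, y, z in rad, then the closure, from -1 (fully open) to 1 (shut). In form: [[[x, y, z, ax, ay, az, hand], ...]]. A call has 1 to 10 rows; each row is the pose to reach, as a shift and turn from the pose commanded when the call began, along the tool's axes at that moment; what a row does not reach only later rows make up. A row lasts 1/10 s, in which the tool goes at most 50 mm and 8.59 degrees, less where a joint would pass 70% of its speed; a pose out of reach is approached as far as the arm can. A call with a gripper value outside its range is refused whole. The fingers move at their own pace and stop on an object; FORCE is the grip in N (left out, the last holds). Time passes only in rows, so rows that repeat a pose let the fingers close. It gives the time, the measured TCP pose, the force, the opening and the grip force at its end, in the units of the state.
- sensors.get_obs(): the state, without advancing time (a new reading comes with each control period).
- imaging.camera(name): name is "scene" or "top"; returns the picture (480x640x3 uint8, blue, green, red); there is no depth.
- imaging.calibration(name): a dict with "mtx" (3x3 intrinsics, pixels), "R" (3x3) and "t" (3): a world point X has camera coordinates R X + t. Camera axes: x right, y down, z forward; pixel columns grow to the right and rows downward; lengths in m; the calibration is good to about 2 mm. A picture is of the moment at which its call begins. calibration takes no time and is no camera call.
- order.hand_in(): hands the job in; it is judged then, once.
Trained networks look in the newest picture that a camera, given by its name, has taken for a name from the list of things; names that differ only in an ending like _2 or _b are one class to them, and where a whole thing is asked for, a point or a joint stands for the part that bears it (a point fixed in the world has none). Each returns a list of dicts, best first, with "conf" (0 to 1); they miss things now and then, are a little off and sometimes report something else, mostly with a low value. They report only what shows in the picture. A call takes as long as a camera call. They do not tell look-alikes from the thing itself.
- spotter.look_for(label, camera): "pixel" ([column, row] in pixels, amid what is visible of it).
The state is a dict: "clock": time; "joint_pos": joint angles; "joint_velocities": joint speeds; "tau": joint torques, N m; "position": TCP position; "ee_rot": TCP orientation; "ft_force": force on the tool from outside, world axes, zero at the start; "torque": the same for the moment, N m; "grip_width": opening from 0.0 (shut) to 1.0 (fully open); "grasp_force": force on a finger pad.
Only numpy, scipy, OpenCV 4.12 (cv2) and the standard library are available. Lean on these libraries where they do the work, as an engineer would, in place of code of your own. Each camera call takes 0.05 s, during which the arm holds its last target. There are 200 camera calls.

## Working session

There is one attempt and no reset: what is moved stays moved. The work goes in short steps, Python scripts to look and compute and a shell command to move; the robot and the scene stay as the last step left them, time stands still between calls to the robot, and variables do not carry over. Pictures are saved under pics/ and viewed, at most 10 in all, crops included, and the job is handed in when it is done.

```bash
mkdir -p pics; python3 - <<'E'
from workcell import sensors, imaging, spotter
import cv2
o=sensors.get_obs(); print({k:o[k] for k in('clock','position','ee_rot','grip_width','ft_force')})
for c in('scene','top'):
    cv2.imwrite(f'pics/{c}0.png',imaging.camera(c)); k=imaging.calibration(c); print(c,k)
    for l in('carrier_grip','read_carrier_grip','stage','leaf_left','bay_left'):
        try: print(l,[(d['conf'],d['pixel']) for d in spotter.look_for(l,c)])
        except Exception as e: print(l,e)
E
```

```text
{'clock': 0.0, 'position': array([0.1731206 , 0.60019095, 0.24753783]), 'ee_rot': array([ 1.39943502e-01,  9.90159252e-01, -6.83477428e-04, -6.35333852e-05]), 'grip_width': 0.995791892764381, 'ft_force': array([-0.56776902,  0.08683888,  0.32012411])}
scene {'mtx': array([[613.78576422,   0.        , 320.12100187],
       [  0.        , 613.78576422, 237.19411864],
       [  0.        ,   0.        ,   1.        ]]), 'R': array([[ 0.86218985,  0.50628158, -0.01753917],
       [ 0.30714146, -0.54996325, -0.77666244],
       [-0.40285579,  0.66424346, -0.6296728 ]]), 't': array([-0.40575718, -0.09899288,  1.56802814])}
carrier_grip [(0.79, [267.1, 336.4]), (0.79, [144.2, 315.8])]
read_carrier_grip [(0.55, [375.5, 258.5])]
stage [(0.55, [391.5, 252.9])]
leaf_left [(0.83, [422.9, 231.8]), (0.67, [394.7, 148.9]), (0.58, [404.4, 329.2]), (0.26, [392.5, 250.9])]
bay_left [(0.71, [388.3, 250.4])]
top {'mtx': array([[469.7192002 ,   0.        , 324.38833568],
       [  0.        , 469.7192002 , 234.23935593],
       [  0.        ,   0.        ,   1.        ]]), 'R': array([[ 0.00256396, -0.99999531,  0.00167291],
       [-0.9970307 , -0.0026851 , -0.07695828],
       [ 0.07696242, -0.00147063, -0.99703291]]), 't': array([-0.02750883,  0.49198049,  1.20051203])}
carrier_grip [(0.98, [407.8, 235.5]), (0.93, [443.7, 330.7])]
read_carrier_grip [(0.68, [301.8, 201.1])]
stage [(0.88, [276.2, 199.8]), (0.49, [408.5, 231.1])]
leaf_left [(0.62, [254.0, 176.3])]
bay_left [(0.81, [275.2, 195.6])]
```

View pics/top0.png

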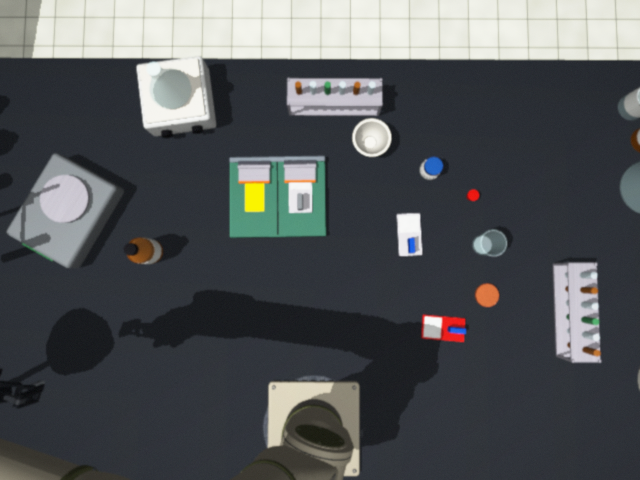

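View pics/scene0.png

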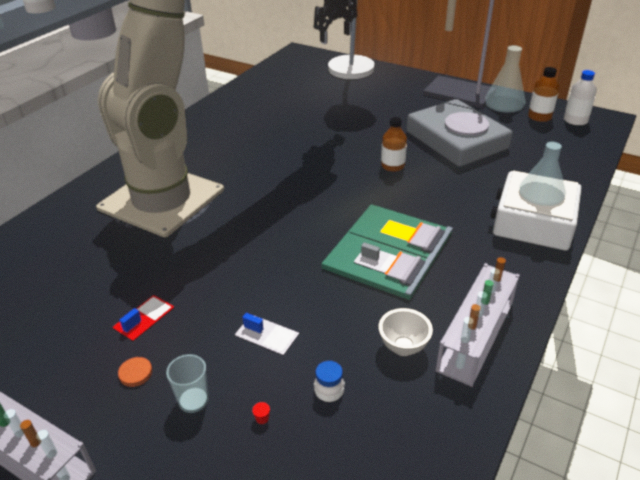

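```bash
cat > h.py <<'E'
import numpy as np, cv2
from workcell import imaging, sensors
def ray(c,px,z):
    k=imaging.calibration(c); d=k['R'].T@np.linalg.inv(k['mtx'])@[px[0],px[1],1]; o=-k['R'].T@k['t']
    return o+d*(z-o[2])/d[2]
def proj(c,X):
    k=imaging.calibration(c); p=k['mtx']@(k['R']@np.asarray(X,float)+k['t']); return p[:2]/p[2]
def blob(mask,near):
    n,l,s,ce=cv2.connectedComponentsWithStats(mask.astype('uint8'))
    i=1+np.argmin([np.hypot(*(c-near))-s[j+1,4]*0.01+(s[j+1,4]<8)*1e3 for j,c in enumerate(ce[1:])]); return l==i
def rect(c,m,z):
    ys,xs=np.nonzero(m); cs=cv2.findContours(m.astype('uint8'),0,1)[0]
    P=np.array([ray(c,p,z)[:2] for p in max(cs,key=len)[:,0]]); r=cv2.minAreaRect((P*1000).astype('float32')); return np.array(r[0]).round(1),np.array(r[1]).round(1),round(r[2],1)
E
python3 - <<'E'
from h import *
t=cv2.imread('pics/top0.png'); s=cv2.imread('pics/scene0.png')
def cr(im,x,y,w,h,f): return cv2.resize(im[y:y+h,x:x+w],None,fx=f,fy=f,interpolation=cv2.INTER_CUBIC)
a=cr(t,385,205,90,145,4); b=cr(t,222,150,110,95,4); 
o=np.zeros((580,800,3),'uint8'); o[:580,:360]=a; o[:380,360:800]=b
o[385:580,360:760]=cr(s,225,300,80,39,5)
cv2.imwrite('pics/crop1.png',o)
for c,im,nb in(('top',t,(412,244)),('scene',s,(252,323))):
    hsv=cv2.cvtColor(im,cv2.COLOR_BGR2HSV).astype(int); H,S,V=[hsv[...,i] for i in range(3)]
    m=blob((abs(H-115)<15)&(S>130)&(V>80),nb); ys,xs=np.nonzero(m); print(c,'bar',m.sum(),xs.mean(),ys.mean(),ray(c,(xs.mean(),ys.mean()),.02).round(4),rect(c,m,.034))
    w=np.zeros(m.shape,bool); x0,y0,x1,y1=(390,205,428,262) if c=='top' else (225,300,310,360); w[y0:y1,x0:x1]=1
    p=blob(w&(V>100),((x0+x1)/2,(y0+y1)/2)); print('plate',rect(c,p,.004))
    g=(abs(H-75)<15)&(S>90)&(V>40); n,l,st,ce=cv2.connectedComponentsWithStats(g.astype('uint8')); i=[j for j in np.argsort(-st[1:,4])[:4]+1]; print([(st[j].tolist(),ce[j].round(1).tolist()) for j in i])
    y=(abs(H-28)<6)&(S>150)&(V>120); yb=blob(y,(255,197) if c=='top' else (398,230)); print('yellow',rect(c,yb,.016))
    og=(abs(H-8)<8)&(S>120)&(V>120); ogs=blob(og,(254,182) if c=='top' else (413,232)); ys,xs=np.nonzero(ogs); print('lip',ogs.sum(),xs.mean(),ys.mean(),ray(c,(xs.mean(),ys.mean()),.026).round(4))
    if c=='top':
        for col in (235,240,245,250,262,268): 
            r=np.nonzero(g[:,col])[0]; r=r[(r>150)&(r<245)]; print(col,r.max(), ray(c,(col,r.max()+.5),.016)[:2].round(4))
        for row in (190,200,210,220,230):
            r=np.nonzero(g[row])[0]; r=r[(r>220)&(r<335)]; print(row,ray(c,(r.min()-.5,row),.016)[:2].round(4),ray(c,(r.max()+.5,row),.016)[:2].round(4))
E
```

```text
top bar 90 411.2888888888889 244.94444444444446 [ 0.4648 -0.2514  0.02  ] (array([ 463.9, -248. ]), array([15.4, 36. ]), 89.4)
plate (array([ 494.1, -248.9]), array([114.4,  64.6]), 2.8)
[([229, 162, 98, 76, 4445], [276.4, 208.3]), ([582, 318, 18, 6, 74], [591.0, 320.4]), ([22, 243, 30, 18, 65], [34.9, 251.0]), ([325, 82, 5, 12, 53], [327.0, 87.2])]
yellow (array([589.7, 158.4]), array([74.3, 47.2]), 0.7)
lip 47 252.93617021276594 181.4255319148936 [0.6289 0.1601 0.026 ]
235 237 [0.4832 0.2062]
240 237 [0.4832 0.1932]
245 236 [0.4858 0.1802]
250 237 [0.4833 0.1672]
262 236 [0.4859 0.136 ]
268 236 [0.486  0.1204]
190 [0.6079 0.2254] [ 0.6086 -0.0288]
200 [0.5815 0.2249] [ 0.5822 -0.0289]
210 [0.5551 0.2244] [ 0.5558 -0.029 ]
220 [0.5289 0.2239] [ 0.5295 -0.029 ]
230 [0.5027 0.2235] [ 0.5034 -0.0317]
scene bar 283 252.12014134275617 321.59010600706716 [ 0.4634 -0.2501  0.02  ] (array([ 472. , -260.1]), array([53.8, 33.9]), 2.6)
plate (array([ 489.7, -250.5]), array([126.3,  65.2]), 2.9)
[([322, 205, 106, 90, 3302], [368.7, 247.6]), ([484, 281, 9, 22, 107], [487.7, 289.2]), ([0, 406, 8, 20, 88], [2.2, 418.0]), ([423, 220, 14, 5, 18], [429.2, 222.5])]
yellow (array([588.1, 156.9]), array([69.8, 51.4]), 1.4)
lip 32 416.03125 230.1875 [0.6297 0.1642 0.026 ]
```

View pics/crop1.png

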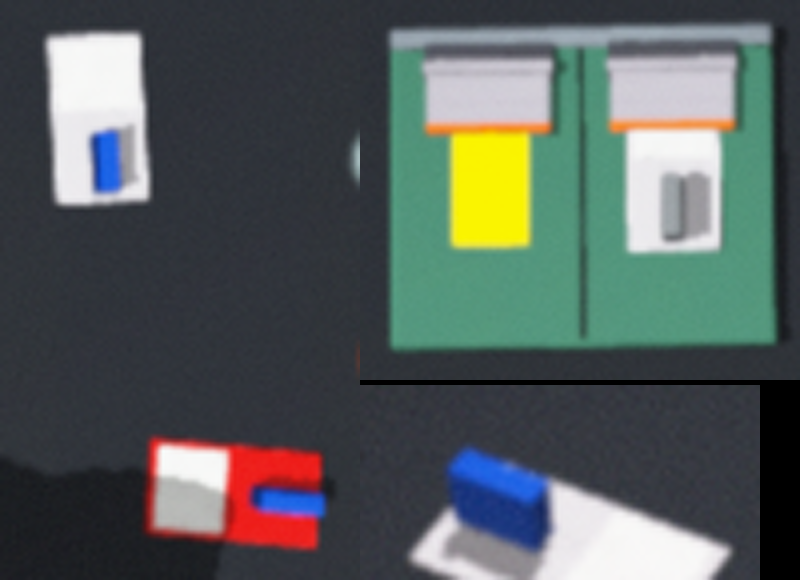

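Candidates in the top picture are the white/aluminium plate with a blue bar at (408,235) and the red plate with a blue bar at (444,331). The crop shows that the white one matches "aluminium plate, white front half", so the red one is the look-alike. The free bay is the left one: yellow card at (255,197), with the grey bar in the right bay at (302,200).

```bash
cat >> h.py <<'E'
from scipy.spatial.transform import Rotation as Ro
def move(target,yaw_deg,o=None):
    "target TCP xyz, world angle of tool y axis, pointing down -> tool shift + rotvec"
    o=o or sensors.get_obs(); R=Ro.from_quat(o['ee_rot']); a=np.radians(yaw_deg)
    y=np.array([np.cos(a),np.sin(a),0]); z=np.array([0,0,-1.]); T=Ro.from_matrix(np.c_[np.cross(y,z),y,z])
    return R.inv().apply(np.array(target)-o['position']).round(4),(R.inv()*T).as_rotvec().round(4)
E
python3 - <<'E'
from h import *
t=cv2.imread('pics/top0.png'); G=cv2.GaussianBlur(t,(3,3),0).astype(float)
def edge(line,lo,hi):
    d=np.abs(np.diff(line[lo:hi],axis=0)).sum(1); i=d.argmax(); s=slice(max(i-2,0),i+3); return lo+.5+(np.arange(len(d))[s]*d[s]).sum()/d[s].sum()
E={}
E['near']=[ray('top',(c,edge(G[:,c],230,244)),.016) for c in range(234,322,2)]
E['left']=[ray('top',(edge(G[r],223,236),r),.016) for r in range(165,234,2)]
E['right']=[ray('top',(edge(G[r],319,334),r),.016) for r in range(165,234,2)]
E['yl']=[ray('top',(edge(G[r],239,250),r),.016) for r in range(186,208)]
E['yr']=[ray('top',(edge(G[r],259,270),r),.016) for r in range(186,208)]
E['pl']=[ray('top',(edge(G[r],392,403),r),.004) for r in range(217,253)]
E['pr']=[ray('top',(edge(G[r],415,428),r),.004) for r in range(217,253)]
E['rl']=[ray('top',(edge(G[r],283,294),r),.02) for r in range(186,210)]
E['rr']=[ray('top',(edge(G[r],307,317),r),.02) for r in range(186,210)]
E['pf']=[ray('top',(c,edge(G[:,c],208,220)),.004) for c in range(400,418)]
E['pb']=[ray('top',(c,edge(G[:,c],250,262)),.004) for c in range(402,420)]
E['rb']=[ray('top',(c,edge(G[:,c],206,220)),.02) for c in range(292,308)]
E['lip']=[ray('top',(c,edge(G[:,c],182,188)),.023) for c in range(240,250)]
for k,P in E.items():
    P=np.array(P)[:,:2]; vx,vy,_,_=cv2.fitLine(P.astype('float32'),cv2.DIST_HUBER,0,.001,.001).ravel(); print(k,np.median(P,0).round(4),round(float(np.degrees(np.arctan(vy/vx))),2))
for p in([.45,.25,.25],[.464,-.2505,.12],[.464,-.2505,.025]): print(move(p,92.6))
E
```

```text
near [0.4864 0.097 ] -88.98
left [0.5841 0.2235] 1.06
right [ 0.5848 -0.0266] 0.7
yl [0.5908 0.1834] 0.91
yr [0.591  0.1327] 0.7
pl [ 0.493  -0.2178] 2.3
pr [ 0.4932 -0.2795] 3.13
rl [0.5879 0.0688] 0.63
rr [0.588  0.0079] -0.95
pf [ 0.5505 -0.248 ] -87.32
pb [ 0.4381 -0.252 ] -86.3
rb [0.5487 0.0387] -88.84
lip [0.6241 0.1825] -86.91
(array([-0.3631, -0.2601, -0.0017]), array([ 1.000e-04,  0.000e+00, -3.262e-01]))
(array([-0.5153, -0.7371,  0.1283]), array([ 1.000e-04,  0.000e+00, -3.262e-01]))
(array([-0.5153, -0.7371,  0.2233]), array([ 1.000e-04,  0.000e+00, -3.262e-01]))
```

```bash
python3 -m inch '[[[-0.363,-0.26,0,0,0,-0.326,-1],[-0.363,-0.26,0,0,0,-0.326,-1],[-0.363,-0.26,0,0,0,-0.326,-1],[-0.363,-0.26,0,0,0,-0.326,-1],[-0.363,-0.26,0,0,0,-0.326,-1],[-0.363,-0.26,0,0,0,-0.326,-1],[-0.363,-0.26,0,0,0,-0.326,-1],[-0.363,-0.26,0,0,0,-0.326,-1],[-0.515,-0.737,0.1,0,0,-0.326,-1],[-0.515,-0.737,0.1,0,0,-0.326,-1]]]' 80; python3 -c "
from h import *
print(move([.4643,-.2501,.10],92.7),sensors.get_obs()['joint_pos'].round(2))"
```

```text
clock: 1.6
position: [0.429, 0.1873, 0.23]
ee_rot: [-0.022, 1.0, 0.0, 0.0]
ft_force: [1.0, -0.9, -0.1]
grip_width: 1.006
grasp_force: 0.0
(array([-0.0157, -0.4386,  0.1298]), array([ 0.0004,  0.0006, -0.0026])) [-0.74 -0.01  0.23  1.9   0.    1.26  1.1 ]
```

```bash
python3 -m inch '[[[-0.016,-0.4386,0.13,0,0,0,-1],[-0.016,-0.4386,0.13,0,0,0,-1],[-0.016,-0.4386,0.13,0,0,0,-1],[-0.016,-0.4386,0.13,0,0,0,-1],[-0.016,-0.4386,0.13,0,0,0,-1],[-0.016,-0.4386,0.13,0,0,0,-1],[-0.016,-0.4386,0.13,0,0,0,-1],[-0.016,-0.4386,0.13,0,0,0,-1],[-0.016,-0.4386,0.13,0,0,0,-1],[-0.016,-0.4386,0.13,0,0,0,-1]]]' 80; python3 -m inch '[[[0,0,0,0,0,0,-1],[0,0,0,0,0,0,-1]]]'; python3 -c "
from h import *
print(move([.4643,-.2501,.026],92.7),sensors.get_obs()['joint_pos'].round(2))"
```

```text
clock: 2.6
position: [0.4624, -0.2537, 0.0989]
ee_rot: [-0.02, 1.0, -0.001, -0.001]
ft_force: [-0.5, -0.1, -0.1]
grip_width: 0.999
grasp_force: 0.0
clock: 2.8
position: [0.4645, -0.247, 0.1002]
ee_rot: [-0.023, 1.0, 0.0, 0.0]
ft_force: [0.8, 0.4, 0.3]
grip_width: 1.002
grasp_force: 0.0
(array([ 0.0004, -0.0032,  0.0742]), array([ 0.0007,  0.0001, -0.0011])) [-0.18  0.3   0.67  1.92 -0.22  1.    2.21]
```

```bash
python3 -m inch '[[[0.0005,-0.003,0.04,0,0,0,-1],[0.0005,-0.003,0.074,0,0,0,-1],[0.0005,-0.003,0.074,0,0,0,-1],[0.0005,-0.003,0.074,0,0,0,-1],[0.0005,-0.003,0.074,0,0,0,0.4],[0.0005,-0.003,0.074,0,0,0,1],[0.0005,-0.003,0.074,0,0,0,1],[0.0005,-0.003,0.074,0,0,0,1],[0.0005,-0.003,0.074,0,0,0,1],[0.0005,-0.003,0.074,0,0,0,1]]]' 80; python3 -c "
from h import *
print(move([.4643,-.2501,.026],92.7))"
```

```text
clock: 3.8
position: [0.4641, -0.2512, 0.0266]
ee_rot: [-0.023, 1.0, 0.0, 0.0]
ft_force: [-1.6, -0.0, 6.9]
grip_width: 0.145
grasp_force: 78.8
(array([-0.0002,  0.0011,  0.0006]), array([ 0.0002,  0.0006, -0.0019]))
```

```bash
python3 -m inch '[[[0,0,-0.03,0,0,0,1],[0,0,-0.08,0,0,0,1],[0,0,-0.085,0,0,0,1],[0,0,-0.085,0,0,0,1]]]'; python3 -c "
from h import *
print(move([.53,.1577,.11],90.9))"
```

```text
clock: 4.2
position: [0.4647, -0.2513, 0.1122]
ee_rot: [-0.023, 1.0, -0.0, 0.001]
ft_force: [-0.6, -0.2, -2.3]
grip_width: 0.145
grasp_force: 78.4
(array([-0.0838,  0.4056,  0.0023]), array([-0.0001,  0.0028,  0.0297]))
```

```bash
python3 -m inch '[[[-0.008,0.04,0,0,0,0.01,1],[-0.017,0.08,0,0,0,0.03,1],[-0.025,0.12,0,0,0,0.03,1],[-0.033,0.16,0,0,0,0.03,1],[-0.042,0.2,0,0,0,0.03,1],[-0.05,0.24,0,0,0,0.03,1],[-0.058,0.28,0,0,0,0.03,1],[-0.067,0.32,0,0,0,0.03,1],[-0.075,0.36,0,0,0,0.03,1],[-0.084,0.4056,0,0,0,0.03,1]]]'; python3 -m inch '[[[0,0,0,0,0,0,1],[0,0,0,0,0,0,1],[0,0,0,0,0,0,1]]]'; python3 - <<'E'
from h import *
t=imaging.camera('top'); s=imaging.camera('scene'); o=np.vstack([np.hstack([cv2.resize(t[140:260,210:340],None,fx=3,fy=3,interpolation=2),cv2.resize(s[150:270,310:440],None,fx=3,fy=3,interpolation=2)])])
cv2.imwrite('pics/t1.png',t);cv2.imwrite('pics/s1.png',s);cv2.imwrite('pics/c2.png',o)
print(move([.53,.1577,.10],90.9), sensors.get_obs()['clock'])
E
```

```text
clock: 5.2
position: [0.5285, 0.1586, 0.1092]
ee_rot: [-0.007, 1.0, -0.001, -0.001]
ft_force: [1.9, -0.2, -1.1]
grip_width: 0.151
grasp_force: 78.4
clock: 5.5
position: [0.5288, 0.1564, 0.1098]
ee_rot: [-0.007, 1.0, -0.001, -0.001]
ft_force: [-0.4, -0.6, -1.4]
grip_width: 0.144
grasp_force: 78.4
(array([-0.0008,  0.0014,  0.0105]), array([-0.0006, -0.001 , -0.0026])) 5.6
```

View pics/c2.png

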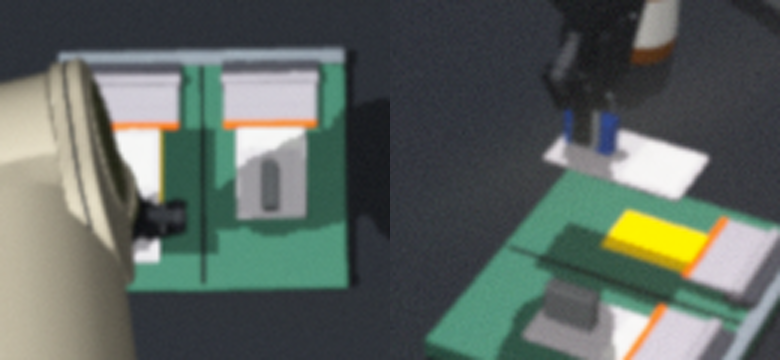

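The top view shows the carrier held over the left bay, half hidden by the arm. The scene view shows the plate level, with its front corners at about (416,203) and (408,216). I'll check those corners against the expected pose.

```bash
python3 - <<'E'
from h import *
o=sensors.get_obs(); p=o['position']; z=p[2]-.0266+.004
a=np.radians(1.0); f=np.array([np.cos(a),np.sin(a)]); l=np.array([-f[1],f[0]])
for u,v,n in((85,-30,'front right'),(85,30,'front left'),(-25,-30,'rear right'),(-25,30,'rear left')):
    w=[*(p[:2]+f*u/1e3+l*v/1e3),z]; print(n,proj('scene',w).round(1),proj('top',w).round(1))
s=cv2.imread('pics/s1.png'); m=blob((s.min(2)>110)&(np.indices(s.shape[:2])[0]<222)&(np.indices(s.shape[:2])[1]<425),(390,205))
c=max(cv2.findContours(m.astype('uint8'),0,1)[0],key=len); print(cv2.approxPolyDP(c,2.5,True)[:,0].tolist())
t=cv2.imread('pics/t1.png'); G=cv2.GaussianBlur(t,(3,3),0).astype(float)
for r in(185,190,195,200,222,224): print(r,(G[r,255:275].min(1)).astype(int).tolist())
E
```

```text
front right [405.3 215. ] [262.2 182.4]
front left [415.9 201. ] [237.9 182.8]
rear right [360.5 201.3] [262.4 226.8]
rear left [372. 188.] [237.9 227.1]
[[361, 201], [406, 216], [415, 201], [389, 193], [383, 202], [367, 195]]
185 [242, 242, 242, 242, 242, 241, 236, 202, 132, 78, 67, 54, 52, 52, 50, 49, 48, 48, 48, 49]
190 [245, 245, 245, 246, 246, 244, 239, 205, 134, 80, 69, 50, 48, 48, 49, 48, 48, 48, 47, 47]
195 [243, 246, 246, 246, 246, 244, 238, 205, 135, 80, 69, 51, 49, 48, 48, 48, 48, 49, 49, 48]
200 [176, 224, 242, 244, 244, 243, 238, 205, 135, 79, 68, 51, 48, 48, 48, 49, 49, 48, 48, 48]
222 [143, 160, 166, 173, 190, 213, 226, 201, 133, 71, 51, 50, 51, 51, 51, 51, 51, 51, 52, 52]
224 [183, 211, 219, 222, 226, 231, 232, 205, 140, 85, 67, 65, 64, 65, 66, 66, 65, 66, 66, 65]
```

```bash
python3 -m inch '[[[0,0.0014,0.02,0,0,-0.002,1],[0,0.0014,0.05,0,0,-0.002,1],[0,0.0014,0.064,0,0,-0.002,1],[0,0.0014,0.064,0,0,-0.002,1],[0,0.0014,0.064,0,0,-0.002,1],[0,0.0014,0.065,0,0,-0.002,1],[0,0.0014,0.065,0,0,-0.002,1]]]'; python3 -m inch '[[[0,0,0.001,0,0,0,1],[0,0,0.001,0,0,0,1],[0,0,0.001,0,0,0,1]]]'; python3 -m inch '[[[0,0,0.001,0,0,0,1],[0,0,0.001,0,0,0,1],[0,0,0.001,0,0,0,1]]]'; python3 -c "
from h import *
o=sensors.get_obs();print(move([.575,.1584,.0426],90.9),o['ft_force'],o['torque'],o['position'])"
```

```text
clock: 6.3
position: [0.5301, 0.1595, 0.0471]
ee_rot: [-0.009, 1.0, 0.0, 0.001]
ft_force: [-0.6, -0.0, -2.1]
grip_width: 0.145
grasp_force: 78.5
clock: 6.6
position: [0.5295, 0.1593, 0.0452]
ee_rot: [-0.009, 1.0, 0.0, 0.0]
ft_force: [-0.5, -0.4, -0.7]
grip_width: 0.145
grasp_force: 78.5
clock: 6.9
position: [0.5294, 0.1592, 0.044]
ee_rot: [-0.009, 1.0, -0.0, -0.0]
ft_force: [0.4, 0.6, -1.8]
grip_width: 0.145
grasp_force: 78.5
(array([-0.0456, -0.0016,  0.0014]), array([-0.    , -0.0001,  0.0015])) [ 0.41655031  0.58055214 -1.83525356] [ 0.02135461  0.00270824 -0.01459283] [0.52937893 0.15924693 0.04400915]
```

```bash
for i in 1 2 3; do echo; done; python3 -m inch '[[[0,-0.001,0.001,0,0,0,1],[0,-0.001,0.001,0,0,0,1],[0,-0.001,0.001,0,0,0,1]]]'; python3 -m inch '[[[0,0,0.0008,0,0,0,1],[0,0,0.0008,0,0,0,1],[0,0,0.0008,0,0,0,1]]]'
```

```text
clock: 7.2
position: [0.5294, 0.1582, 0.043]
ee_rot: [-0.009, 1.0, -0.0, -0.0]
ft_force: [-0.5, 0.7, -1.9]
grip_width: 0.146
grasp_force: 78.5
clock: 7.5
position: [0.5295, 0.1583, 0.0426]
ee_rot: [-0.009, 1.0, 0.0, 0.0]
ft_force: [-2.4, -1.1, 5.1]
grip_width: 0.15
grasp_force: 79.3
```

```bash
python3 -m inch '[[[-0.004,0,-0.0003,0,0,0,1],[-0.009,0,-0.0003,0,0,0,1],[-0.014,0,-0.0003,0,0,0,1],[-0.019,0,-0.0003,0,0,0,1],[-0.024,0,-0.0003,0,0,0,1],[-0.029,0,-0.0003,0,0,0,1],[-0.034,0,-0.0003,0,0,0,1],[-0.037,0,-0.0003,0,0,0,1],[-0.037,0,-0.0003,0,0,0,1],[-0.037,0,-0.0003,0,0,0,1]]]'; python3 - <<'E'
from h import *
t=imaging.camera('top'); s=imaging.camera('scene'); o=np.hstack([cv2.resize(t[140:260,210:340],None,fx=3,fy=3,interpolation=2),cv2.resize(s[190:310,320:450],None,fx=3,fy=3,interpolation=2)])
cv2.imwrite('pics/c3.png',o); q=sensors.get_obs(); print(q['ft_force'],q['torque'])
print(move([.575,.1584,.0426],90.9,q))
E
```

```text
clock: 8.5
position: [0.5672, 0.1589, 0.0426]
ee_rot: [-0.009, 1.0, 0.0, 0.001]
ft_force: [0.9, 0.7, -0.1]
grip_width: 0.148
grasp_force: 78.9
[1.37042055 0.56072247 1.05257294] [ 0.00101481 -0.25566076 -0.01849196]
(array([-0.008 , -0.0006,  0.0001]), array([0.0001, 0.0012, 0.0013]))
```

View pics/c3.png

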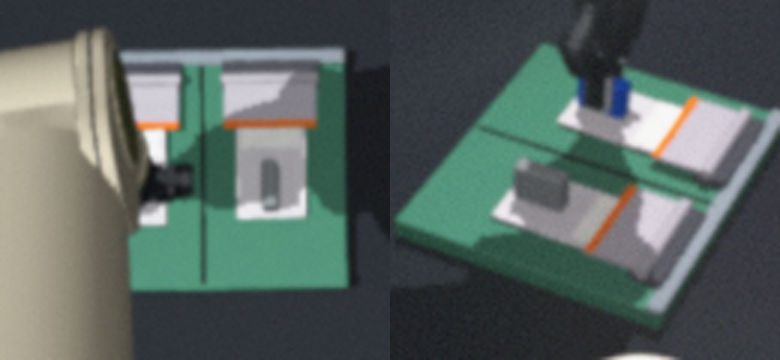

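The plate has gone under the left leaf. The leaf lies flat, with its orange lip running from (693,98) to (655,155) in the crop, and the grey-barred carrier hasn't moved. Next I'll creep forward to the stop.

```bash
python3 -m inch '[[[-0.002,0,0,0,0,0,1],[-0.004,0,0,0,0,0,1],[-0.005,0,0,0,0,0,1],[-0.005,0,0,0,0,0,1]]]';  python3 -m inch '[[[-0.0015,0,0,0,0,0,1],[-0.0015,0,0,0,0,0,1]]]'; python3 -m inch '[[[-0.0015,0,0,0,0,0,1],[-0.0015,0,0,0,0,0,1]]]'
```

```text
clock: 9.0
position: [0.5709, 0.1591, 0.0426]
ee_rot: [-0.009, 1.0, 0.0, -0.001]
ft_force: [-2.8, -0.4, 6.0]
grip_width: 0.148
grasp_force: 79.5
clock: 9.2
position: [0.5724, 0.1591, 0.0426]
ee_rot: [-0.009, 1.0, 0.0, -0.001]
ft_force: [-3.6, -0.3, 5.6]
grip_width: 0.144
grasp_force: 79.4
clock: 9.4
position: [0.5739, 0.1592, 0.0426]
ee_rot: [-0.009, 1.0, 0.0, -0.001]
ft_force: [-3.8, -1.1, 5.6]
grip_width: 0.145
grasp_force: 79.4
```

```bash
python3 -m inch '[[[-0.001,0,0,0,0,0,1],[-0.001,0,0,0,0,0,1]]]';  python3 -m inch '[[[-0.001,0,0,0,0,0,1],[-0.001,0,0,0,0,0,1]]]'; python3 -m inch '[[[-0.001,0,0,0,0,0,1],[-0.001,0,0,0,0,0,1]]]'
```

```text
clock: 9.6
position: [0.5748, 0.1592, 0.0426]
ee_rot: [-0.009, 1.0, 0.0, -0.001]
ft_force: [-4.8, -0.1, 5.8]
grip_width: 0.147
grasp_force: 79.6
clock: 9.8
position: [0.5752, 0.1592, 0.0427]
ee_rot: [-0.009, 1.0, 0.0, -0.001]
ft_force: [-8.4, -0.1, 10.1]
grip_width: 0.147
grasp_force: 80.0
clock: 10.0
position: [0.5752, 0.1592, 0.0426]
ee_rot: [-0.009, 1.0, 0.0, -0.002]
ft_force: [-13.7, -0.5, 13.7]
grip_width: 0.145
grasp_force: 80.8
```

```bash
python3 -m inch '[[[0.001,0,0,0,0,0,1],[0.001,0,0,0,0,0,1],[0.001,0,0,0,0,0,1]]]'; python3 -c "
from h import *
o=sensors.get_obs();print(move([.575,.1592,.0426],90.9,o),o['ft_force'],o['torque'])"
```

```text
clock: 10.3
position: [0.5752, 0.1592, 0.0426]
ee_rot: [-0.009, 1.0, 0.0, -0.001]
ft_force: [-9.1, -0.8, 9.5]
grip_width: 0.147
grasp_force: 80.0
(array([0.0002, 0.    , 0.    ]), array([ 0.0002, -0.0026,  0.0018])) [-9.13274412 -0.77494119  9.52132072] [-0.1485643   1.43610409  0.03655258]
```

```bash
python3 -m inch '[[[0.0006,0,0.0003,0,0,0,1],[0.0006,0,0.0003,0,0,0,1],[0.0006,0,0.0003,0,0,0,1],[0.0006,0,0.0003,0,0,0,1]]]'; python3 -c "
from h import *
o=sensors.get_obs();print(move([.575,.1592,.0426],90.9,o),o['ft_force'],o['torque'])"
```

```text
clock: 10.7
position: [0.5752, 0.1592, 0.0426]
ee_rot: [-0.009, 1.0, 0.0, -0.001]
ft_force: [-6.1, -1.0, 10.6]
grip_width: 0.145
grasp_force: 80.1
(array([ 0.0002, -0.    ,  0.    ]), array([ 0.0004, -0.0014,  0.0017])) [-6.13085221 -0.9690082  10.56110388] [-0.06473055  1.10001472 -0.00829482]
```

```bash
python3 - <<'E'
from h import *
s=imaging.camera('scene'); t=imaging.camera('top'); o=np.hstack([cv2.resize(t[140:240,225:335],None,fx=3.6,fy=4.8,interpolation=2),cv2.resize(s[200:300,340:440],None,fx=4,fy=4.8,interpolation=2)])
cv2.imwrite('pics/c4.png',o); q=sensors.get_obs(); print(q['clock'],q['ft_force'])
E
```

```text
10.8 [-5.18354173  0.15336585  9.59173856]
```

View pics/c4.png

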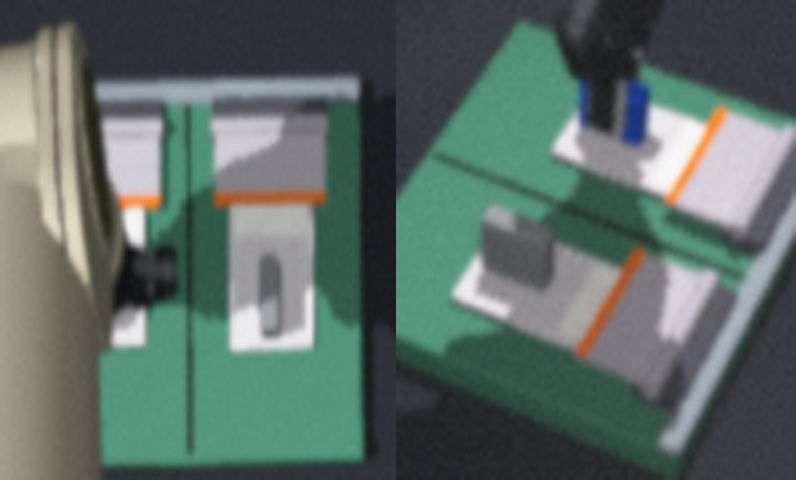

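The crop shows the carrier straight under the flat left leaf, with its rear edge at row 348 against about 350 for the grey-barred one. That matches being home once the stage's slight turn is allowed for.

```bash
python3 -c "
from workcell import order; print(order.hand_in())"
```

```text
the job is handed in; nothing more can be done
None
```

The blue-barred carrier is under the left bay's leaf and home against the stop, with the leaf still lying flat; I handed the job in at about 10.8 s with the arm still pressing it down at about 10 N, and the grey-barred carrier was not moved.

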